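Tilt the thickness stick out of the covered-end tray

ROBOT

A 6-joint arm with a two-finger parallel gripper is mounted at the origin on the work surface; the furniture and walls round the work are solid. World frame = base frame: x ahead of the robot, y to its left, z up, the work surface at z = 0. Lengths are in m, angles in rad, forces in N, time in s.
With the tool pointing down it reaches from about 0.35 to 0.975 m from the base axis. Payload 4.9 kg.
Tool frame: the origin (TCP) lies on the mounting face of the last link; the fingertips stand 173 mm ahead of it and the grasp point (between the pads) lies 155 mm ahead of it; z points along the fingers, y is the direction in which the jaws open and shut (so a half turn about z gives the same grasp; the last joint's range is limited). The gripper opens to 85 mm and grips with 20 to 120 N. Pads are 22 mm wide; open, the fingers measure 114 mm over their backs; the gripper's body (76 mm by 85 mm) begins 54 mm behind the grasp point. The pads swing forward as they close: fully open they stand 13 mm farther back than shut.
Start: joints at [1.124, 0.053, 1.613, -0, 1.476, -0.119], TCP at [0.201, 0.592, 0.405] pointing down, gripper open.
Joint ranges: [-3.01, 3.01], [-1.01, 2.22], [0.06, 2.58], [-1.02, 4.17], [0.09, 2.62], [-3.14, 3.14]. Speed limits (rad/s): [2.57, 2.57, 3.14, 3.14, 3.14, 3.14].

INTERFACE

Orientations are given as a rotation vector (axis times angle).
In Python, from rig import * gives the robot as it stands.
- The arm moves only by the tool move_arm, never from a script. Its argument "steps" is a list of rows, each an object with "delta_pos": the shift along the tool's x, y, z in m, a list of three; "turn": the turn, a rotation vector about the tool's x, y, z in degrees, a list of three; "grip": the closure in counts, from 0 (fully open) to 255 (shut). In form: [{"delta_pos": [tx, ty, tz], "turn": [wx, wy, wz], "grip": grip}, ...]. A call has 1 to 20 rows; each row is the pose to reach, as a shift and turn from the pose measured when the call began, along the tool's axes at that moment; what a row does not reach only later rows make up. A row lasts 1/12 s, in which the tool goes at most 41.7 mm and 7.16 degrees, less where a joint would pass 70% of its speed; a pose out of reach is approached as far as the arm can. A call with a gripper value outside its range is refused whole. The fingers move at their own pace and stop on an object; "squeeze" is the grip in N (left out, the last holds). Time passes only in rows, so rows that repeat a pose let the fingers close. It gives the time, the measured TCP pose, the force and the opening at its end, in the units of the state.
- get_obs(): the state, without advancing time (a new reading comes with each control period).
- grab_frame(name): name is "side" or "top"; returns a dict with "img" (384x512x3 uint8, red, green, blue), "fx", "fy", "cx", "cy" (pixels), "D" ([k1, k2, p1, p2, k3] as OpenCV has them; the pictures are not rectified), "R" (3x3) and "t" (3): a world point X has camera coordinates R X + t. Camera axes: x right, y down, z forward; pixel columns grow to the right and rows downward; lengths in m; the calibration is good to about 2 mm. A picture is of the moment at which its call begins. There is no depth.
- hand_in(): hands the job in, once; it reports no verdict.
The state is a dict: "t": time; "joint_positions": joint angles; "qd": joint speeds; "tau": joint torques, N m; "ee_pos": TCP position; "ee_rot": TCP orientation; "wrist_force": force on the tool from outside, world axes, zero at the start; "torque": the same for the moment, N m; "finger_gap": opening from 0.0 (shut) to 1.0 (fully open).
Only numpy, scipy, OpenCV 4.12 (cv2) and the standard library are available. Lean on these libraries where they do the work, as an engineer would, in place of code of your own. Each camera call takes 0.05 s, during which the arm holds its last target.

TASK

The thickness stick lies in the tray with both ends caught under the fixed end covers: slide it toward the longer cover until its other end is free, tilt it out through the opening, and take it over to the clay disc. Finish still holding it in the gripper, level in the air with its middle above the middle of the clay disc, about 15 cm above the bench (10 to 20 cm), touching nothing else. Do not shift or tip the jar, pot or disc.

Things in the scene. Friction and masses are not known exactly. Their poses are not given: they have to be found in the camera images.
- tray: Plywood tray screwed to the bench, its top open between two green end covers. Outside 485 mm along its own y, 170 mm along its x, 70 mm high; origin at the centre of its underside, z up. Grey floor 8 mm thick, walls 10 mm thick: inside 465 mm (y -232.5 to +232.5 mm) by 150 mm wide. The opening between the covers is 295 mm long (y -112.5 to +182.5 mm).
- long_cover_edge (a point): Middle of the inner edge of the longer cover, at its underside (64 mm above the bench). This fixed plate, 6 mm thick, top at 70 mm, spans the tray's full width and covers 120 mm of the inside at the tray's -y end.
- short_cover_edge (a point): The same point of the shorter cover (fixed plate, same thickness and height), which covers 50 mm of the inside at the tray's +y end.
- stick_mid (a point): Centre of the loose wooden thickness stick: a plain bar 380 mm long (its own y), 28 mm wide (its x), 10 mm thick (its z up), 0.05 to 0.1 kg. It lies flat on the tray's floor, roughly along the tray, its +y end toward the tray's +y end, both ends under the covers. A twin stick lying on the bench at the right is not meant.
- stick_left_end (a point): Centre of the stick's +y end face, 190 mm from its centre: the end under the shorter cover.
- stick_right_end (a point): Centre of the stick's -y end face, 190 mm from its centre: the end under the longer cover.
- clay_disc: Grey scalloped clay disc lying loose on the bench beyond the tray, about 128 mm across, 10 mm thick; origin at the centre of its underside.
- stick: The same stick; origin at the centre of its underside, 5 mm below point stick_mid.
- glaze_jar: Glass jar with a red lid, 62 mm across, 86 mm high, standing loose beyond the tray to the left; origin at the centre of its underside. Leave it alone.
- slip_pot: Small blue-grey pot, 70 mm across, 69 mm high, standing loose beyond the tray to the right; origin at the centre of its underside. Leave it alone.
Not all that is in view belongs to the job. What is shaped like the clay_disc but red is not meant.

How it is judged:
By the outcome, as a careful person would: the job done as asked, in the order asked, and still so for the second after the job is handed in, while the arm keeps its last pose, push and grip.
It also fails if it takes over 48 s, if anything falls off the work surface, if the arm or the gripper's body presses on something with over 40 N, if the wrist force passes 120 N, or if a joint passes its speed limit or range.

## Working session

There is one attempt and no reset: what is moved stays moved. The work goes in short steps, Python scripts to look and compute and a tool call to move; the robot and the scene stay as the last step left them, time stands still between calls to the robot, and variables do not carry over. Pictures are saved under pics/ and viewed, and the job is handed in when it is done.

Besides the shell and the picture viewer there is one more tool, called after "Request:" as name(argument=value, ...) on one line, values as JSON. move_arm: Moves the arm, as the interface text tells. Its arguments: {"type":"object","properties":{"steps":{"type":"array","items":{"type":"object","properties":{"delta_pos":{"type":"array","items":{"type":"number"}},"turn":{"type":"array","items":{"type":"number"}},"grip":{"type":"number"}}}},"squeeze":{"type":"number"}},"required":["steps"]}

```bash
ls; mkdir -p pics
python3 - <<'E'
from rig import *
import cv2,pickle
print(get_obs())
for n in("side","top"):
    f=grab_frame(n); pickle.dump(f,open(f"pics/{n}0.pkl","wb"))
    cv2.imwrite(f"pics/{n}0.png",cv2.resize(f["img"][:,:,::-1],None,fx=1.5,fy=1.5,interpolation=cv2.INTER_CUBIC))
    print(n,{k:f[k] for k in f if k!="img"})
E
```

```text
pics
{'t': 0.0, 'joint_positions': array([ 1.12397223e+00,  5.33647068e-02,  1.61429830e+00,  5.28236792e-05,
        1.47596681e+00, -1.18976535e-01]), 'qd': array([ 5.36953228e-04,  1.79237239e-03,  8.19490730e-04,  6.97322226e-04,
       -5.19996168e-05, -2.71260695e-03]), 'tau': array([-1.53764693e-03, -3.93680012e+01, -3.70174456e+01, -2.48967217e-04,
        6.92815811e-03, -1.54498984e-06]), 'ee_pos': array([0.2011191 , 0.5914776 , 0.40345521]), 'ee_rot': array([-5.12585053e-01, -3.09886460e+00,  3.04911061e-03]), 'wrist_force': array([0.54317658, 0.03054774, 0.35600341]), 'torque': array([-0.01282975,  0.00438185, -0.0252498 ]), 'finger_gap': 1.0026602698215104}
side {'fx': 457.2602873712465, 'fy': 457.2602873712465, 'cx': 250.9907433176224, 'cy': 197.7534308355164, 'D': array([-0.02051223,  0.        ,  0.        ,  0.        ,  0.        ]), 'R': array([[-0.99912255,  0.04021804,  0.01168902],
       [ 0.01442189,  0.59239483, -0.8055187 ],
       [-0.0393209 , -0.80464332, -0.59245505]]), 't': array([0.58940498, 0.04126479, 1.62041427])}
top {'fx': 380.31412186133696, 'fy': 380.31412186133696, 'cx': 260.5569696556664, 'cy': 187.30564090392753, 'D': array([-0.12125963,  0.        ,  0.        ,  0.        ,  0.        ]), 'R': array([[ 0.01808602, -0.99983591, -0.00102055],
       [-0.97917379, -0.01750581, -0.20226774],
       [ 0.20221668,  0.00465752, -0.97932973]]), 't': array([-0.03053951,  0.60545668,  1.17864892])}
```

View pics/top0.png

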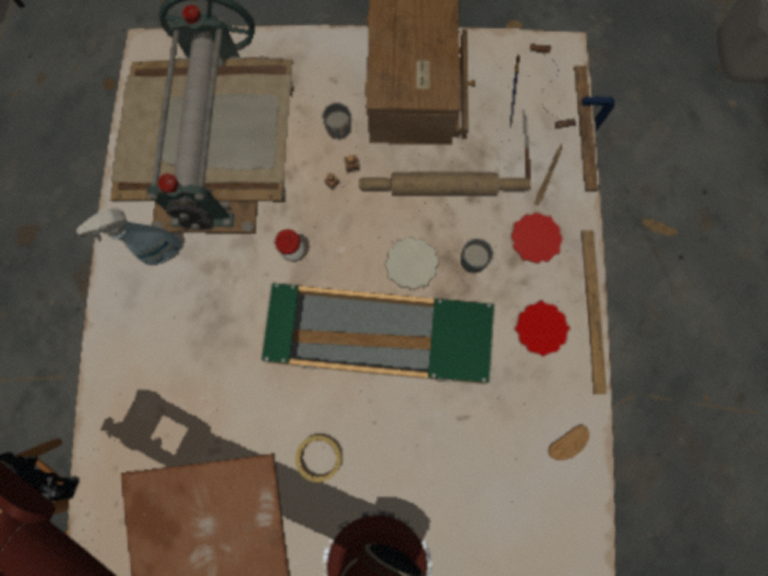

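View pics/side0.png

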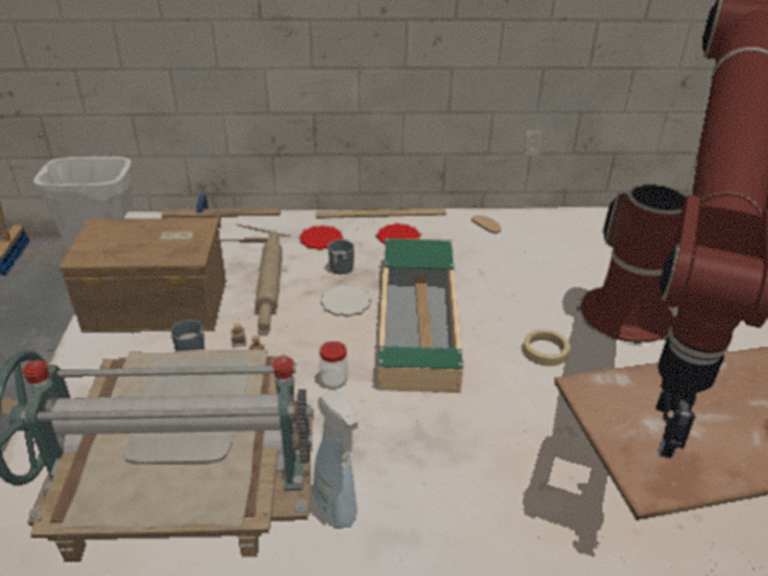

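The top view (1.5x) shows the tray with its green covers: short at (280,323), long at (461,340). The stick is at (363,340) on the grey floor, and its twin is the bar at the bench's right edge (595,310). There are three disc candidates: grey (412,262), red (537,238) and red (542,328). Only the grey one fits. The jar is at (290,243), and the pot beside the disc is at (476,255). Another pot, at (337,120), is farther away. Next I'll measure and confirm with a crop.

```bash
cat > h.py <<'E'
import numpy as np,cv2,pickle
def ray(f,uv):
    K=np.array([[f["fx"],0,f["cx"]],[0,f["fy"],f["cy"]],[0,0,1]])
    p=cv2.undistortPoints(np.array(uv,float).reshape(-1,1,2),K,f["D"]).reshape(-1,2)
    d=np.c_[p,np.ones(len(p))]@f["R"]; o=-f["R"].T@f["t"]
    return o,d
def onz(f,uv,z):
    o,d=ray(f,uv); s=(z-o[2])/d[:,2]; return o+d*s[:,None]
def proj(f,X):
    K=np.array([[f["fx"],0,f["cx"]],[0,f["fy"],f["cy"]],[0,0,1]])
    return cv2.projectPoints(np.array(X,float).reshape(-1,1,3),cv2.Rodrigues(f["R"])[0],f["t"],K,f["D"])[0].reshape(-1,2)
E
python3 - <<'E'
from h import *
for n in("top","side"):
    f=pickle.load(open(f"pics/{n}0.pkl","rb")); im=f["img"]; hsv=cv2.cvtColor(im,cv2.COLOR_RGB2HSV)
    g=cv2.inRange(hsv,(60,90,30),(95,255,200))
    cs=[c for c in cv2.findContours(g,0,2)[0] if cv2.contourArea(c)>200]
    for c in cs:
        r=cv2.minAreaRect(c); b=cv2.boxPoints(r); print(n,"green",b.round(1).tolist()); print(onz(f,b,.07).round(4).tolist())
        print(' approx',cv2.approxPolyDP(c,4,True).reshape(-1,2).tolist())
    # samples
    for p in ([(412,262),(350,340),(350,315),(450,200)] if n=="top" else [(345,300),(424,310),(400,310)]):
        print(p,hsv[int(p[1]/1.5),int(p[0]/1.5)])
f=pickle.load(open("pics/top0.pkl","rb"))
cv2.imwrite("pics/crop.png",cv2.resize(f["img"][140:260,165:365,::-1],None,fx=4,fy=4,interpolation=cv2.INTER_CUBIC))
f=pickle.load(open("pics/side0.pkl","rb"))
cv2.imwrite("pics/crops.png",cv2.resize(f["img"][140:265,200:330,::-1],None,fx=4.5,fy=4.5,interpolation=cv2.INTER_CUBIC))
E
```

```text
top green [[285.5, 250.5], [289.70001220703125, 199.60000610351562], [328.70001220703125, 202.89999389648438], [324.3999938964844, 253.8000030517578]]
[[0.4027, -0.1016, 0.07], [0.5653, -0.1143, 0.07], [0.5568, -0.2403, 0.07], [0.3941, -0.2246, 0.07]]
 approx [[291, 201], [286, 248], [324, 252], [327, 205]]
top green [[175.0, 239.0], [181.39999389648438, 188.89999389648438], [198.5, 191.10000610351562], [192.10000610351562, 241.1999969482422]]
[[0.4317, 0.2493, 0.07], [0.5943, 0.2377, 0.07], [0.5881, 0.1813, 0.07], [0.4261, 0.1941, 0.07]]
 approx [[190, 190], [181, 195], [176, 237], [183, 240], [193, 234], [197, 192]]
(412, 262) [ 23  38 147]
(350, 340) [ 16 135 113]
(350, 315) [50  8 93]
(450, 200) [ 16  55 154]
side green [[252.8000030517578, 242.89999389648438], [253.10000610351562, 231.39999389648438], [306.29998779296875, 233.0], [306.0, 244.5]]
[[0.5951, 0.2385, 0.07], [0.5917, 0.1859, 0.07], [0.4287, 0.1979, 0.07], [0.4369, 0.25, 0.07]]
 approx [[253, 235], [255, 243], [306, 244], [299, 233]]
side green [[258.0, 160.0], [300.0, 160.0], [300.0, 178.0], [258.0, 178.0]]
[[0.5547, -0.2309, 0.07], [0.3941, -0.2276, 0.07], [0.4098, -0.1046, 0.07], [0.5612, -0.108, 0.07]]
 approx [[258, 162], [259, 177], [300, 178], [298, 162]]
(345, 300) [ 21  19 178]
(424, 310) [ 17  91 151]
(400, 310) [ 60   2 130]
```

View pics/crop.png

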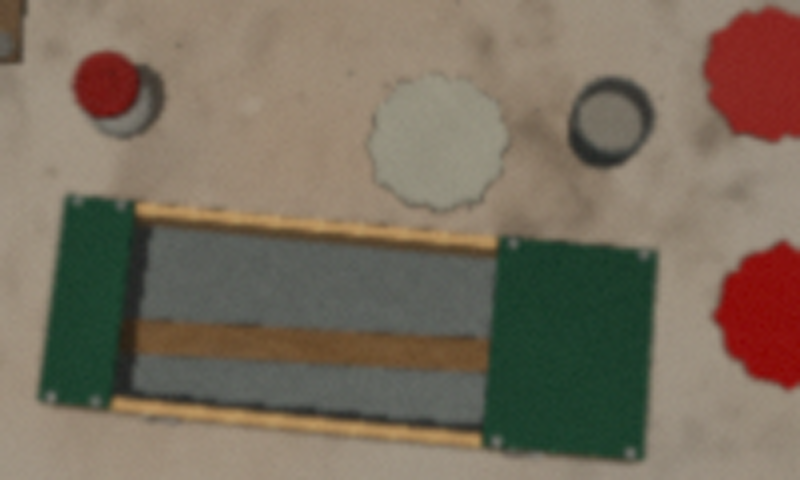

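View pics/crops.png

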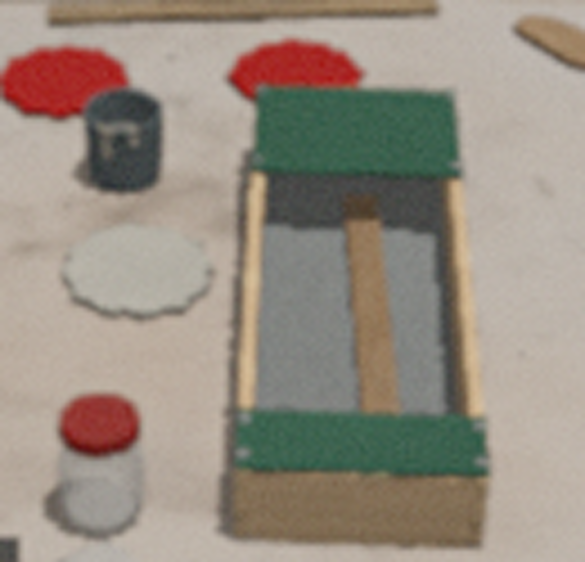

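The enlarged crop confirms the choice. The grey scalloped disc at crop (438,142) is the target, the red ones are excluded, and the pot at (610,122) has to be left alone. The stick runs from (135,337) to (490,355) between the covers. Next I'll measure these properly.

```bash
cat > meas.py <<'E'
from h import *
def tray(f,fs):
    im=f["img"];hsv=cv2.cvtColor(im,cv2.COLOR_RGB2HSV)
    # tray corner estimate from top view green outer corners: passed by hand
def stick(f,rng,lo=(8,60,60),hi=(22,255,255),z=.018,name="x"):
    u0,v0,u1,v1=rng
    hsv=cv2.cvtColor(f["img"],cv2.COLOR_RGB2HSV); m=np.zeros(hsv.shape[:2],np.uint8)
    m[v0:v1,u0:u1]=cv2.inRange(hsv,lo,hi)[v0:v1,u0:u1]
    n,l,s,c=cv2.connectedComponentsWithStats(m); i=1+s[1:,4].argmax(); 
    v,u=np.nonzero(l==i); P=onz(f,np.c_[u,v],z)[:,:2]
    c,ax=P.mean(0),np.linalg.svd(P-P.mean(0),full_matrices=False)[2][0]; ax*=np.sign(ax[1])
    t=(P-c)@ax; w=(P-c)@np.array([ax[1],-ax[0]])
    return c,ax,c+ax*t.min(),c+ax*t.max(),np.percentile(w,98)-np.percentile(w,2),s[i]
E
python3 - <<'E'
from meas import *
t=pickle.load(open("pics/top0.pkl","rb"));s=pickle.load(open("pics/side0.pkl","rb"))
print("top stick",*stick(t,(192,212,290,240)))
print("side stick",*stick(s,(270,182,298,236)))
print("dark end side",*stick(s,(274,178,296,236),lo=(6,40,20)))
for nm,f,r in(("top",t,(245,150,300,200)),("side",s,(208,185,250,215))):
    hsv=cv2.cvtColor(f["img"],cv2.COLOR_RGB2HSV);lab=cv2.cvtColor(f["img"],cv2.COLOR_RGB2LAB)
    sub=f["img"][r[1]:r[3],r[0]:r[2]].astype(int)
    d=(sub[...,0]-sub[...,2]); _,m=cv2.threshold(np.clip(d,0,255).astype(np.uint8),0,255,cv2.THRESH_BINARY_INV+cv2.THRESH_OTSU)
    m=cv2.morphologyEx(m,cv2.MORPH_OPEN,np.ones((5,5)))
    n,l,st,c=cv2.connectedComponentsWithStats(m); i=1+st[1:,4].argmax()
    cc=max(cv2.findContours((l==i).astype(np.uint8),0,2)[0],key=cv2.contourArea).reshape(-1,2)+[r[0],r[1]]
    P=onz(f,cc,.01)[:,:2]; (x,y),rad=cv2.minEnclosingCircle(P.astype(np.float32)); print(nm,"disc",x,y,rad*2,P.min(0),P.max(0))
# tray: outer corners at z=.07 from crop pixels of enlarged top crop (x4)
q=np.array([(66,196),(657,249),(642,460),(40,402),(136,203),(113,402),(499,237),(484,442)])/4-.375+[165,140]
print(onz(t,q,.07).round(4).tolist())
q=np.array([(255,88),(455,90),(250,172),(463,176),(240,410),(487,413),(231,470),(486,472)])/4.5-.39+[200,140]
print(onz(s,q,.07).round(4).tolist())
E
```

```text
top stick [0.48273107 0.03896816] [0.03518303 0.99938089] [ 0.47760276 -0.10670262] [0.48793288 0.18672655] 0.02823178723362084 [198 219  89  14 786]
side stick [ 0.4826411  -0.00284289] [0.03764151 0.99929131] [ 0.47709159 -0.15016905] [0.4874891  0.12585987] 0.026675658961983484 [276 183  13  49 385]
dark end side [ 0.48229271 -0.00409494] [0.03386781 0.99942632] [ 0.47734218 -0.15018337] [0.48669659 0.12586178] 0.02857170726042999 [276 183  13  49 415]
top disc 0.6653310656547546 -0.058404356241226196 0.25284749269485474 [ 0.57795686 -0.15074696] [0.75153162 0.03706745]
side disc 0.6655063629150391 -0.06011098623275757 0.12910448014736176 [ 0.60504468 -0.12078493] [ 7.20431680e-01 -1.08611692e-04]
[[0.5952, 0.2388, 0.07], [0.5602, -0.241, 0.07], [0.3915, -0.2268, 0.07], [0.428, 0.2502, 0.07], [0.5905, 0.1811, 0.07], [0.4295, 0.1917, 0.07], [0.5678, -0.1132, 0.07], [0.404, -0.1022, 0.07]]
[[0.561, -0.2371, 0.07], [0.391, -0.2304, 0.07], [0.5713, -0.1093, 0.07], [0.4014, -0.0997, 0.07], [0.5921, 0.1826, 0.07], [0.423, 0.1903, 0.07], [0.6007, 0.2433, 0.07], [0.4321, 0.25, 0.07]]
```

```bash
cat > go.py <<'E'
import numpy as np,sys
from scipy.spatial.transform import Rotation as Rn
from rig import *
SD=np.array([.0355,.9994,0]);SD/=np.linalg.norm(SD)
def Rt(sd,tilt=0):  # stick direction horizontal sd (toward +y), tilt raises + end
    o=Rn.from_rotvec(get_obs()["ee_rot"]).as_matrix()
    z=np.array([0,0,-1.]); x=np.array(sd,float); x/=np.linalg.norm(x)
    a=np.radians(tilt); u=np.array([0,0,1.]); x2=x*np.cos(a)+u*np.sin(a); z2=-(u*np.cos(a)-x*np.sin(a))
    if o[:,0]@x2<0: x2=-x2
    return np.c_[x2,np.cross(z2,x2),z2]
def delta(gp,R):   # gp= desired grasp point(155mm ahead)
    s=get_obs(); o=Rn.from_rotvec(s["ee_rot"]).as_matrix()
    p=np.array(gp)-.155*R[:,2]
    return (o.T@(p-s["ee_pos"])).round(4), np.degrees(Rn.from_matrix(o.T@R).as_rotvec()).round(2)
def show():
    s=get_obs();o=Rn.from_rotvec(s["ee_rot"]).as_matrix()
    print("t",s["t"],"gp",(s["ee_pos"]+.155*o[:,2]).round(4),"F",s["wrist_force"].round(2),"gap",s["finger_gap"],"q",s["joint_positions"].round(3)); print(o.round(4))
E
python3 - <<'E'
from go import *
show(); R=Rt(SD); print(delta([.4828,.040,.2],R)); print(delta([.4828,.040,.11],R))
E
```

```text
t 0.1 gp [0.201  0.5912 0.2486] F [-0.06 -0.72 -0.52] gap 1.0010944674307243 q [ 1.124  0.053  1.614 -0.     1.476 -0.119]
[[-9.468e-01  3.220e-01 -8.000e-04]
 [ 3.220e-01  9.468e-01 -1.700e-03]
 [ 2.000e-04 -1.800e-03 -1.000e+00]]
(array([-0.4442, -0.4313,  0.0493]), array([-1.000e-01,  6.000e-02,  7.325e+01]))
(array([-0.4443, -0.4312,  0.1393]), array([-1.000e-01,  6.000e-02,  7.325e+01]))
```

Request:
move_arm(steps=[{"delta_pos":[-0.444,-0.431,0.05],"turn":[-0.1,0.06,73.25],"grip":110},{"delta_pos":[-0.444,-0.431,0.05],"turn":[-0.1,0.06,73.25],"grip":110},{"delta_pos":[-0.444,-0.431,0.05],"turn":[-0.1,0.06,73.25],"grip":110},{"delta_pos":[-0.444,-0.431,0.05],"turn":[-0.1,0.06,73.25],"grip":110},{"delta_pos":[-0.444,-0.431,0.05],"turn":[-0.1,0.06,73.25],"grip":110},{"delta_pos":[-0.444,-0.431,0.05],"turn":[-0.1,0.06,73.25],"grip":110},{"delta_pos":[-0.444,-0.431,0.05],"turn":[-0.1,0.06,73.25],"grip":110},{"delta_pos":[-0.444,-0.431,0.05],"turn":[-0.1,0.06,73.25],"grip":110},{"delta_pos":[-0.444,-0.431,0.05],"turn":[-0.1,0.06,73.25],"grip":110},{"delta_pos":[-0.444,-0.431,0.05],"turn":[-0.1,0.06,73.25],"grip":110},{"delta_pos":[-0.444,-0.431,0.05],"turn":[-0.1,0.06,73.25],"grip":110},{"delta_pos":[-0.444,-0.431,0.05],"turn":[-0.1,0.06,73.25],"grip":110},{"delta_pos":[-0.444,-0.431,0.05],"turn":[-0.1,0.06,73.25],"grip":110},{"delta_pos":[-0.444,-0.431,0.05],"turn":[-0.1,0.06,73.25],"grip":110},{"delta_pos":[-0.444,-0.431,0.05],"turn":[-0.1,0.06,73.25],"grip":110},{"delta_pos":[-0.444,-0.431,0.05],"turn":[-0.1,0.06,73.25],"grip":110},{"delta_pos":[-0.444,-0.431,0.05],"turn":[-0.1,0.06,73.25],"grip":110},{"delta_pos":[-0.444,-0.431,0.05],"turn":[-0.1,0.06,73.25],"grip":110},{"delta_pos":[-0.444,-0.431,0.05],"turn":[-0.1,0.06,73.25],"grip":110},{"delta_pos":[-0.444,-0.431,0.05],"turn":[-0.1,0.06,73.25],"grip":110}])

```text
t: 1.77
ee_pos: [0.4822, 0.0416, 0.3543]
ee_rot: [-2.258, -2.184, -0.0]
wrist_force: [0.9, -0.4, -0.2]
finger_gap: 0.567
```

Run:
```python
from go import *
import cv2
show(); R=Rt(SD); print(delta([.4828,.040,.09],R)); print(delta([.4828,.040,.028],R))
for n in("top","side"):
    f=grab_frame(n); cv2.imwrite(f"pics/{n}1.png",cv2.resize(f["img"][130:270,150:340,::-1] if n=="top" else f["img"][60:265,190:360,::-1],None,fx=3,fy=3,interpolation=cv2.INTER_CUBIC))
```

```text
t 1.7667 gp [0.4822 0.0416 0.1993] F [ 0.91 -0.37 -0.22] gap 0.5665865022429746 q [-0.068 -0.259  1.987  0.     1.414 -0.035]
[[ 3.330e-02  9.994e-01 -0.000e+00]
 [ 9.994e-01 -3.330e-02  2.000e-04]
 [ 2.000e-04 -0.000e+00 -1.000e+00]]
(array([-0.0016,  0.0006,  0.1093]), array([-0.  , -0.01,  0.13]))
(array([-0.0016,  0.0006,  0.1713]), array([-0.  , -0.01,  0.13]))
```

View pics/top1.png

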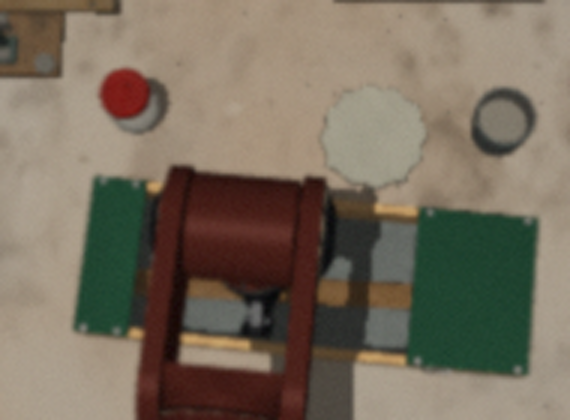

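View pics/side1.png

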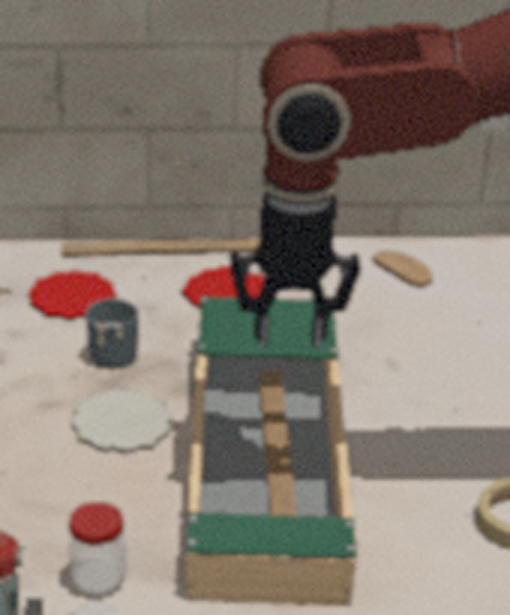

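The fingers straddle the stick. The side view shows the pads at (262,335) and (320,335), with the stick at (275,430). Now I'll descend.

Request:
move_arm(squeeze=40, steps=[{"delta_pos":[-0.0016,0.0006,0.04],"turn":[0,0,0.13],"grip":110},{"delta_pos":[-0.0016,0.0006,0.08],"turn":[0,0,0.13],"grip":110},{"delta_pos":[-0.0016,0.0006,0.11],"turn":[0,0,0.13],"grip":110},{"delta_pos":[-0.0016,0.0006,0.13],"turn":[0,0,0.13],"grip":110},{"delta_pos":[-0.0016,0.0006,0.145],"turn":[0,0,0.13],"grip":110},{"delta_pos":[-0.0016,0.0006,0.155],"turn":[0,0,0.13],"grip":110},{"delta_pos":[-0.0016,0.0006,0.163],"turn":[0,0,0.13],"grip":110},{"delta_pos":[-0.0016,0.0006,0.168],"turn":[0,0,0.13],"grip":110},{"delta_pos":[-0.0016,0.0006,0.171],"turn":[0,0,0.13],"grip":110},{"delta_pos":[-0.0016,0.0006,0.171],"turn":[0,0,0.13],"grip":110}])

```text
t: 2.7
ee_pos: [0.4831, 0.04, 0.1836]
ee_rot: [2.26, 2.181, 0.001]
wrist_force: [-0.3, -0.1, 0.1]
finger_gap: 0.565
```

Run:
```python
from go import *
import cv2
show()
f=grab_frame("side"); cv2.imwrite("pics/side2.png",cv2.resize(f["img"][100:265,210:340,::-1],None,fx=3.6,fy=3.6,interpolation=cv2.INTER_CUBIC))
```

```text
t 2.7 gp [0.4832 0.04   0.0286] F [-0.28 -0.14  0.13] gap 0.5648898336719304 q [-0.071 -0.028  2.095  0.     1.074 -0.036]
[[ 3.540e-02  9.994e-01  7.000e-04]
 [ 9.994e-01 -3.540e-02  0.000e+00]
 [ 1.000e-04  7.000e-04 -1.000e+00]]
```

View pics/side2.png

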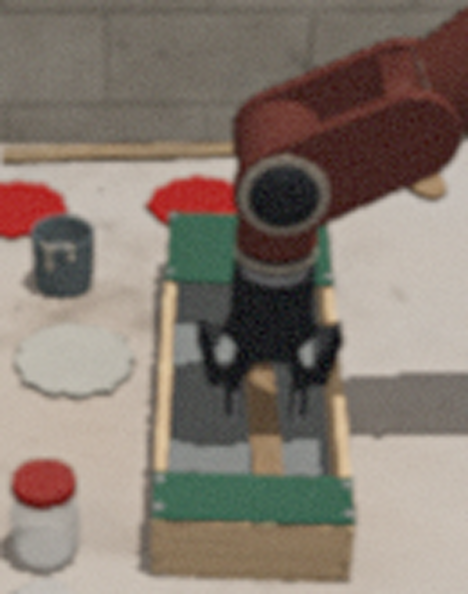

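The stick is centred between the pads, at (262,400). I'll close the gripper now.

Request:
move_arm(squeeze=50, steps=[{"delta_pos":[0,0,0.001],"turn":[0,0,0],"grip":255},{"delta_pos":[0,0,0.001],"turn":[0,0,0],"grip":255},{"delta_pos":[0,0,0.001],"turn":[0,0,0],"grip":255},{"delta_pos":[0,0,0.001],"turn":[0,0,0],"grip":255},{"delta_pos":[0,0,0.001],"turn":[0,0,0],"grip":255},{"delta_pos":[0,0,0.001],"turn":[0,0,0],"grip":255},{"delta_pos":[0,0,0.001],"turn":[0,0,0],"grip":255},{"delta_pos":[0,0,0.001],"turn":[0,0,0],"grip":255}])

```text
t: 3.42
ee_pos: [0.484, 0.0399, 0.1842]
ee_rot: [2.259, 2.18, 0.004]
wrist_force: [-1.6, -0.6, 5.4]
finger_gap: 0.304
```

Run:
```python
from go import *
show(); R=Rt(SD); g=get_obs()["ee_pos"]-[0,0,.155]
for s in(.02,.042,.062): print(s,delta(g-SD*s,R), delta(g-np.array([.0745,.9972,0])*s,R))
```

```text
t 3.4167 gp [0.4846 0.0398 0.0292] F [-1.56 -0.59  5.36] gap 0.3044020099977894 q [-0.071 -0.027  2.093  0.     1.072 -0.036]
[[ 3.560e-02  9.994e-01  3.600e-03]
 [ 9.994e-01 -3.560e-02 -1.000e-04]
 [-0.000e+00  3.600e-03 -1.000e+00]]
0.02 (array([-0.02,  0.  ,  0.  ]), array([ 0.21,  0.  , -0.  ])) (array([-0.02  , -0.0008, -0.    ]), array([ 0.21,  0.  , -0.  ]))
0.042 (array([-0.042,  0.   ,  0.   ]), array([ 0.21,  0.  , -0.  ])) (array([-0.042 , -0.0016, -0.    ]), array([ 0.21,  0.  , -0.  ]))
0.062 (array([-0.062,  0.   ,  0.   ]), array([ 0.21,  0.  , -0.  ])) (array([-0.062 , -0.0024, -0.    ]), array([ 0.21,  0.  , -0.  ]))
```

The gripper is holding, with the gap at about 26–28 mm and 5 N of fingertip contact on the floor. I'll ease up 1.5 mm and slide toward the long cover.

Request:
move_arm(steps=[{"delta_pos":[0,0,-0.0015],"turn":[0,0,0],"grip":255},{"delta_pos":[-0.005,0,-0.0015],"turn":[0,0,0],"grip":255},{"delta_pos":[-0.011,0,-0.0015],"turn":[0,0,0],"grip":255},{"delta_pos":[-0.018,0,-0.0015],"turn":[0,0,0],"grip":255},{"delta_pos":[-0.026,0,-0.0015],"turn":[0,0,0],"grip":255},{"delta_pos":[-0.034,0,-0.0015],"turn":[0,0,0],"grip":255},{"delta_pos":[-0.041,0,-0.0015],"turn":[0,0,0],"grip":255},{"delta_pos":[-0.047,0,-0.0015],"turn":[0,0,0],"grip":255},{"delta_pos":[-0.052,0,-0.0015],"turn":[0,0,0],"grip":255},{"delta_pos":[-0.056,0,-0.0015],"turn":[0,0,0],"grip":255},{"delta_pos":[-0.059,0,-0.0015],"turn":[0,0,0],"grip":255},{"delta_pos":[-0.06,0,-0.0015],"turn":[0,0,0],"grip":255},{"delta_pos":[-0.06,0,-0.0015],"turn":[0,0,0],"grip":255}])

```text
t: 4.5
ee_pos: [0.4819, -0.0202, 0.1857]
ee_rot: [2.259, 2.18, 0.004]
wrist_force: [-0.8, 0.4, -1.3]
finger_gap: 0.309
```

Run:
```python
from go import *
from meas import *
show()
f=grab_frame("side"); cv2.imwrite("pics/side3.png",cv2.resize(f["img"][100:265,210:340,::-1],None,fx=3.6,fy=3.6,interpolation=cv2.INTER_CUBIC))
f=grab_frame("top"); pickle.dump(f,open("pics/top3.pkl","wb")); cv2.imwrite("pics/top3.png",cv2.resize(f["img"][170:270,160:340,::-1],None,fx=4.4,fy=4.4,interpolation=cv2.INTER_CUBIC))
```

```text
t 4.5 gp [ 0.4824 -0.0202  0.0307] F [-0.76  0.44 -1.31] gap 0.30853750148724507 q [-1.970e-01 -3.800e-02  2.101e+00  1.000e-03  1.076e+00 -1.610e-01]
[[ 3.580e-02  9.994e-01  3.600e-03]
 [ 9.994e-01 -3.580e-02 -1.000e-04]
 [ 0.000e+00  3.600e-03 -1.000e+00]]
```

View pics/side3.png

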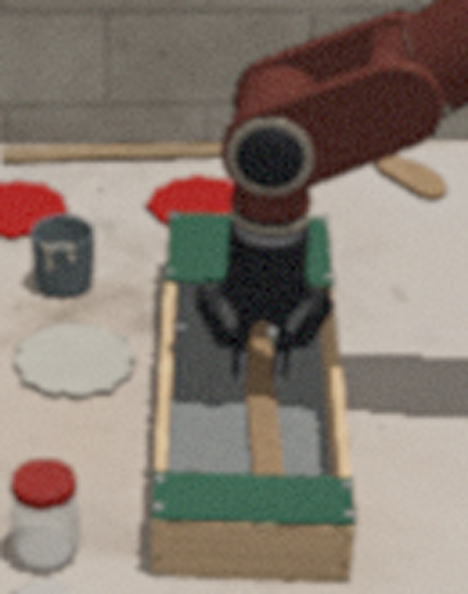

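View pics/top3.png

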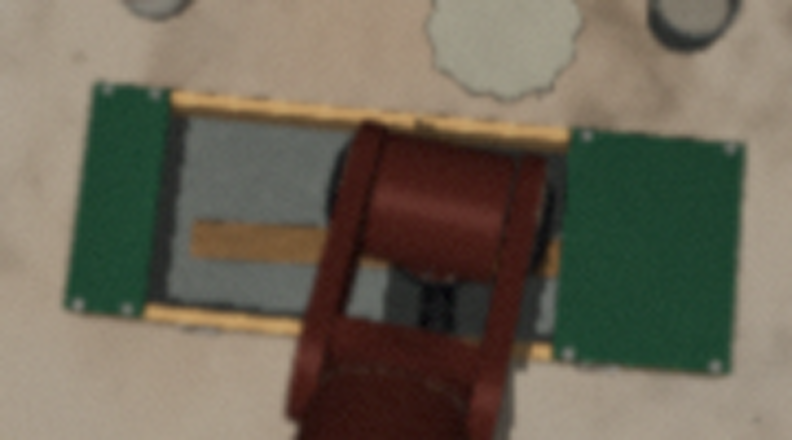

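The stick's left end is now free. It shows at (193,241) in the top crop, clear of the short cover's edge at about x=168. I'll work out its position and plan the tilt.

Run:
```python
from go import *
from meas import *
f=pickle.load(open("pics/top3.pkl","rb"))
e=onz(f,np.array([[193,241]])/4.4-.386+[160,170],.018)[0]; print("left end",e)
s=get_obs(); g=s["ee_pos"]+.155*Rn.from_rotvec(s["ee_rot"]).as_matrix()[:,2]
T0=np.array([.4937,.0053]);ey=np.array([.0745,.9972])
mid=e[:2]-SD[:2]*.19; print("mid",mid,"tray y of left end",(e[:2]-T0)@ey, "right",(mid-SD[:2]*.19-T0)@ey, "grasp offset along",(g[:2]-mid)@SD[:2])
off=(g[:2]-mid)@SD[:2]; h=g[2]-.013  # gp above stick centre
d=.19+off
# 2D plan in plane (s along SD, z). right end bottom corner P kept at (s0,.009+)
def plan(tilt,pull,lift=.002):
    a=np.radians(tilt);c,sn=np.cos(a),np.sin(a)
    r=np.array([-d,.008+lift]) # right end bottom, s relative to current g
    gp=r+np.array([c,sn])*(d+pull)+np.array([-sn,c])*(h+.005)
    tgt=np.array([g[0],g[1],0])+SD*gp[0]; tgt[2]=gp[1]
    # top surface clearance at cover edge
    se=-.1125-((g[:2]-T0)@ey)
    top=lambda S:(r[1]+pull*sn)+((S-(r[0]+pull*c))*sn+.010)/c
    rightend=r[0]+pull*c
    le=r+np.array([c,sn])*(.38+pull)
    print("tilt",tilt,"pull",pull,*[x.tolist() for x in delta(tgt,Rt(SD,tilt))],"clear@edge %.4f"%(.064-top(se)) if rightend<se else "out","left end s-edge %.3f z %.3f"%(le[0]-(.1825-((g[:2]-T0)@ey)),le[1]), "gp",tgt.round(3))
for t in(0,3,6,9,12,15,16,17): plan(t,0,.002+.006*min(t,9)/9)
for p in(.04,.08,.12,.14,.18,.24): plan(17,p,.008)
```

```text
left end [0.48565193 0.1681048  0.018     ]
mid [ 0.47890714 -0.02177544] tray y of left end 0.16174936876749146 right -0.2179527679336084 grasp offset along 0.001947818456094466
tilt 0 pull 0 [0.0, 0.0005, -0.002] [0.2, -0.01, 0.01] clear@edge 0.0440 left end s-edge -0.020 z 0.010 gp [ 0.482 -0.02   0.033]
tilt 3 pull 0 [-0.0095, 0.0006, -0.0138] [0.2, 2.99, 0.01] clear@edge 0.0365 left end s-edge -0.021 z 0.032 gp [ 0.482 -0.021  0.045]
tilt 6 pull 0 [-0.0196, 0.0006, -0.0251] [0.2, 5.99, 0.02] clear@edge 0.0289 left end s-edge -0.023 z 0.054 gp [ 0.482 -0.023  0.057]
tilt 9 pull 0 [-0.0301, 0.0007, -0.0358] [0.2, 8.99, 0.02] clear@edge 0.0212 left end s-edge -0.025 z 0.075 gp [ 0.482 -0.026  0.068]
tilt 12 pull 0 [-0.0411, 0.0007, -0.044] [0.2, 11.99, 0.03] clear@edge 0.0154 left end s-edge -0.029 z 0.095 gp [ 0.482 -0.029  0.078]
tilt 15 pull 0 [-0.0525, 0.0007, -0.0516] [0.2, 14.99, 0.03] clear@edge 0.0094 left end s-edge -0.033 z 0.114 gp [ 0.482 -0.032  0.088]
tilt 16 pull 0 [-0.0564, 0.0007, -0.054] [0.2, 15.99, 0.04] clear@edge 0.0074 left end s-edge -0.035 z 0.121 gp [ 0.48
[... 199 characters left out ...]
0.2, 16.99, 0.04] clear@edge 0.0053 left end s-edge 0.001 z 0.139 gp [0.483 0.003 0.105]
tilt 17 pull 0.08 [0.0162, 0.0008, -0.0797] [0.2, 16.99, 0.04] clear@edge 0.0053 left end s-edge 0.039 z 0.150 gp [0.485 0.042 0.117]
tilt 17 pull 0.12 [0.0545, 0.0009, -0.0914] [0.2, 16.99, 0.04] out left end s-edge 0.078 z 0.162 gp [0.486 0.08  0.129]
tilt 17 pull 0.14 [0.0736, 0.0009, -0.0973] [0.2, 16.99, 0.04] out left end s-edge 0.097 z 0.168 gp [0.487 0.099 0.135]
tilt 17 pull 0.18 [0.1118, 0.0009, -0.109] [0.2, 16.99, 0.04] out left end s-edge 0.135 z 0.180 gp [0.488 0.137 0.146]
tilt 17 pull 0.24 [0.1692, 0.001, -0.1265] [0.2, 16.99, 0.04] out left end s-edge 0.192 z 0.197 gp [0.49  0.194 0.164]
```

Left end at tray y=162 mm, 20 mm clear of the cover edge. The plan is to tilt to 12° with about 15 mm clearance under the long cover.

Request:
move_arm(steps=[{"delta_pos":[0,0.0005,-0.002],"turn":[0.2,0,0],"grip":255},{"delta_pos":[-0.0046,0.0006,-0.008],"turn":[0.2,1.5,0],"grip":255},{"delta_pos":[-0.0095,0.0006,-0.0138],"turn":[0.2,3,0],"grip":255},{"delta_pos":[-0.0145,0.0006,-0.0195],"turn":[0.2,4.5,0],"grip":255},{"delta_pos":[-0.0196,0.0006,-0.0251],"turn":[0.2,6,0],"grip":255},{"delta_pos":[-0.0248,0.0006,-0.0305],"turn":[0.2,7.5,0],"grip":255},{"delta_pos":[-0.0301,0.0007,-0.0358],"turn":[0.2,9,0],"grip":255},{"delta_pos":[-0.0355,0.0007,-0.04],"turn":[0.2,10.5,0],"grip":255},{"delta_pos":[-0.0411,0.0007,-0.044],"turn":[0.2,12,0],"grip":255},{"delta_pos":[-0.0411,0.0007,-0.044],"turn":[0.2,12,0],"grip":255},{"delta_pos":[-0.0411,0.0007,-0.044],"turn":[0.2,12,0],"grip":255}])

```text
t: 5.52
ee_pos: [0.4811, -0.0612, 0.2299]
ee_rot: [-2.15, -2.075, -0.226]
wrist_force: [-0.2, -0.4, -1.4]
finger_gap: 0.308
```

Run:
```python
from go import *
import cv2
show()
s=get_obs();o=Rn.from_rotvec(s["ee_rot"]).as_matrix();g=s["ee_pos"]+.155*o[:,2]
for p in(.15,.2):print(delta(g+o[:,0]*p,o))
f=grab_frame("side"); cv2.imwrite("pics/side4.png",cv2.resize(f["img"][100:265,210:340,::-1],None,fx=3.6,fy=3.6,interpolation=cv2.INTER_CUBIC))
f=grab_frame("top"); cv2.imwrite("pics/top4.png",cv2.resize(f["img"][170:270,160:340,::-1],None,fx=4.4,fy=4.4,interpolation=cv2.INTER_CUBIC))
```

```text
t 5.5167 gp [ 0.4823 -0.0291  0.0782] F [-0.17 -0.38 -1.41] gap 0.30756451579112254 q [-0.324 -0.096  2.073  0.213  1.232 -0.367]
[[ 3.470e-02  9.994e-01  7.800e-03]
 [ 9.776e-01 -3.560e-02  2.075e-01]
 [ 2.076e-01  4.000e-04 -9.782e-01]]
(array([ 0.15, -0.  ,  0.  ]), array([0., 0., 0.]))
(array([0.2, 0. , 0. ]), array([0., 0., 0.]))
```

View pics/side4.png

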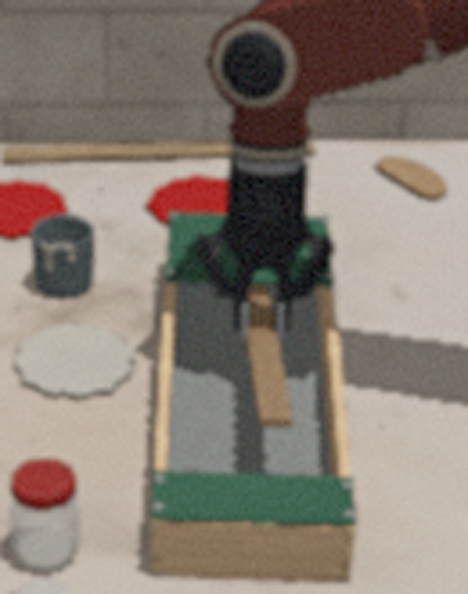

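View pics/top4.png

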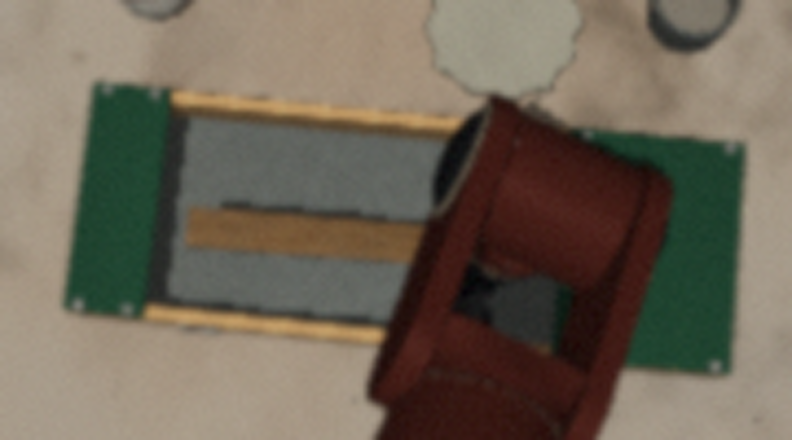

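The stick is tilted, with its left end raised at (275,422) and its shadow separated on the floor. I'll check the tilt numerically before pulling.

Run:
```python
from go import *
from h import *
s=get_obs();o=Rn.from_rotvec(s["ee_rot"]).as_matrix();g=s["ee_pos"]+.155*o[:,2]
h=.0307-.013
c=g+o[:,2]*h-o[:,0]*.002
P=[c+o[:,0]*.19-o[:,2]*.005+o[:,1]*w for w in(-.014,.014)]
for n,(a,b,k,q) in(("side",(210,100,3.6,.36)),("top",(160,170,4.4,.386))):
    f=grab_frame(n); print(n,((proj(f,P)-[a,b]+q)*k).round(0).tolist())
print(P)
```

```text
side [[292.0, 421.0], [260.0, 420.0]]
top [[188.0, 244.0], [191.0, 205.0]]
[array([0.47436138, 0.15830248, 0.10437341]), array([0.50234436, 0.15732647, 0.10435665])]
```

The prediction matches the images within a pixel or two. Now I'll pull along the stick's axis.

Request:
move_arm(steps=[{"delta_pos":[0.006,0,0],"turn":[0,0,0],"grip":255},{"delta_pos":[0.016,0,0],"turn":[0,0,0],"grip":255},{"delta_pos":[0.028,0,0],"turn":[0,0,0],"grip":255},{"delta_pos":[0.042,0,0],"turn":[0,0,0],"grip":255},{"delta_pos":[0.056,0,0],"turn":[0,0,0],"grip":255},{"delta_pos":[0.07,0,0],"turn":[0,0,0],"grip":255},{"delta_pos":[0.084,0,0],"turn":[0,0,0],"grip":255},{"delta_pos":[0.098,0,0],"turn":[0,0,0],"grip":255},{"delta_pos":[0.112,0,0],"turn":[0,0,0],"grip":255},{"delta_pos":[0.124,0,0],"turn":[0,0,0],"grip":255},{"delta_pos":[0.134,0,0],"turn":[0,0,0],"grip":255},{"delta_pos":[0.14,0,0],"turn":[0,0,0],"grip":255},{"delta_pos":[0.14,0,0],"turn":[0,0,0],"grip":255}])

```text
t: 6.8
ee_pos: [0.4855, 0.0774, 0.2587]
ee_rot: [-2.147, -2.077, -0.226]
wrist_force: [0.1, -0.7, -1.2]
finger_gap: 0.304
```

Run:
```python
from go import *
import cv2
show()
s=get_obs();o=Rn.from_rotvec(s["ee_rot"]).as_matrix();g=s["ee_pos"]+.155*o[:,2]
print("right end",g-o[:,0]*.192+o[:,2]*.0177)
print("up",delta(g+[0,0,.1],o)); print("level up",delta(g+[0,0,.11],Rt(SD)))
print("over", delta([.6655,-.059+.002,.22],Rt(SD)))
f=grab_frame("side"); cv2.imwrite("pics/side5.png",cv2.resize(f["img"][100:265,210:340,::-1],None,fx=3.6,fy=3.6,interpolation=cv2.INTER_CUBIC))
f=grab_frame("top"); cv2.imwrite("pics/top5.png",cv2.resize(f["img"][170:270,160:340,::-1],None,fx=4.4,fy=4.4,interpolation=cv2.INTER_CUBIC))
```

```text
t 6.8 gp [0.4866 0.1096 0.1071] F [ 0.14 -0.68 -1.22] gap 0.3040059279912422 q [-0.039 -0.138  2.056  0.223  1.232 -0.081]
[[ 3.210e-02  9.995e-01  6.700e-03]
 [ 9.776e-01 -3.280e-02  2.081e-01]
 [ 2.082e-01 -2.000e-04 -9.781e-01]]
right end [ 0.48052005 -0.07435885  0.04985219]
up (array([ 0.0208, -0.    , -0.0978]), array([0., 0., 0.]))
level up (array([ 0.0552, -0.    , -0.1042]), array([ -0.03, -12.02,   0.16]))
over (array([-0.1014,  0.1843, -0.1405]), array([ -0.03, -12.02,   0.16]))
```

View pics/side5.png

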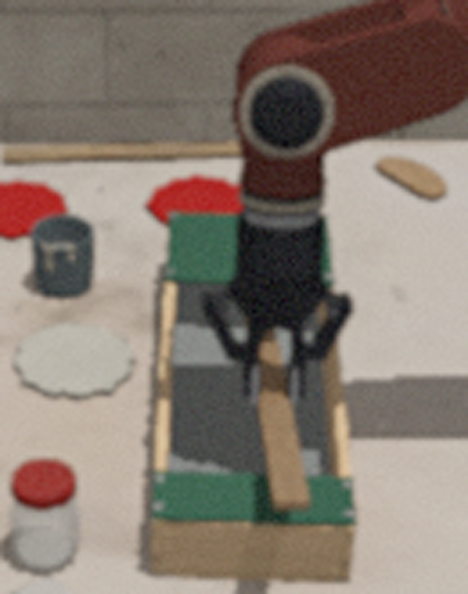

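View pics/top5.png

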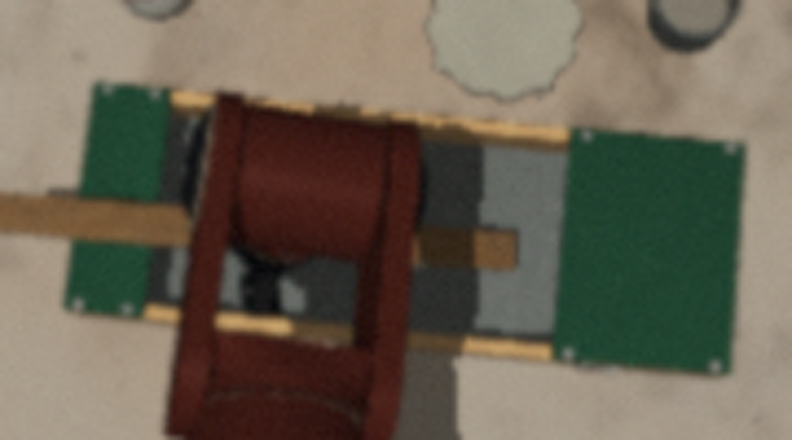

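The right end is out from under the long cover: it shows at (517,250), with the cover edge at about 562. Next I lift, then level.

Request:
move_arm(steps=[{"delta_pos":[0.002,0,-0.01],"turn":[0,0,0],"grip":255},{"delta_pos":[0.006,0,-0.028],"turn":[0,0,0],"grip":255},{"delta_pos":[0.01,0,-0.048],"turn":[0,0,0],"grip":255},{"delta_pos":[0.0145,0,-0.068],"turn":[0,0,0],"grip":255},{"delta_pos":[0.018,0,-0.086],"turn":[0,0,0],"grip":255},{"delta_pos":[0.021,0,-0.098],"turn":[0,0,0],"grip":255},{"delta_pos":[0.028,0,-0.1],"turn":[0,-2.5,0],"grip":255},{"delta_pos":[0.035,0,-0.101],"turn":[0,-5,0.05],"grip":255},{"delta_pos":[0.042,0,-0.102],"turn":[0,-7.5,0.1],"grip":255},{"delta_pos":[0.049,0,-0.103],"turn":[0,-10,0.15],"grip":255},{"delta_pos":[0.055,0,-0.104],"turn":[0,-12,0.16],"grip":255},{"delta_pos":[0.055,0,-0.104],"turn":[0,-12,0.16],"grip":255},{"delta_pos":[0.055,0,-0.104],"turn":[0,-12,0.16],"grip":255}])

```text
t: 7.98
ee_pos: [0.4867, 0.1084, 0.3716]
ee_rot: [-2.261, -2.179, 0.001]
wrist_force: [-0.8, -0.1, -0.2]
finger_gap: 0.308
```

Run:
```python
from go import *
show()
R=Rt(SD)
print("over", delta([.6655,-.057,.2],R)); print("fin", delta([.6655,-.057,.168],R))
```

```text
t 7.9833 gp [0.4865 0.1085 0.2166] F [-0.77 -0.12 -0.19] gap 0.3075612068984266 q [ 7.000e-02 -2.340e-01  1.937e+00  1.000e-03  1.440e+00  1.060e-01]
[[ 3.660e-02  9.993e-01 -1.200e-03]
 [ 9.993e-01 -3.660e-02  6.000e-04]
 [ 6.000e-04 -1.300e-03 -1.000e+00]]
over (array([-0.1588,  0.1848,  0.0162]), array([-0.07, -0.03, -0.06]))
fin (array([-0.1588,  0.1848,  0.0482]), array([-0.07, -0.03, -0.06]))
```

Request:
move_arm(steps=[{"delta_pos":[-0.006,0.007,0],"turn":[0,0,0],"grip":255},{"delta_pos":[-0.018,0.021,0],"turn":[0,0,0],"grip":255},{"delta_pos":[-0.032,0.037,0],"turn":[0,0,0],"grip":255},{"delta_pos":[-0.047,0.055,0],"turn":[0,0,0],"grip":255},{"delta_pos":[-0.062,0.072,0.003],"turn":[0,0,0],"grip":255},{"delta_pos":[-0.077,0.09,0.006],"turn":[0,0,0],"grip":255},{"delta_pos":[-0.092,0.107,0.01],"turn":[0,0,0],"grip":255},{"delta_pos":[-0.107,0.124,0.014],"turn":[0,0,0],"grip":255},{"delta_pos":[-0.122,0.142,0.018],"turn":[0,0,0],"grip":255},{"delta_pos":[-0.136,0.158,0.024],"turn":[0,0,0],"grip":255},{"delta_pos":[-0.147,0.171,0.03],"turn":[0,0,0],"grip":255},{"delta_pos":[-0.154,0.179,0.036],"turn":[0,0,0],"grip":255},{"delta_pos":[-0.158,0.184,0.042],"turn":[0,0,0],"grip":255},{"delta_pos":[-0.159,0.185,0.046],"turn":[0,0,0],"grip":255},{"delta_pos":[-0.159,0.185,0.048],"turn":[0,0,0],"grip":255},{"delta_pos":[-0.159,0.185,0.048],"turn":[0,0,0],"grip":255},{"delta_pos":[-0.159,0.185,0.048],"turn":[0,0,0],"grip":255}])

```text
t: 9.4
ee_pos: [0.6653, -0.0566, 0.3233]
ee_rot: [-2.26, -2.18, 0.001]
wrist_force: [-0.2, -0.3, -0.7]
finger_gap: 0.308
```

Run:
```python
from go import *
from h import *
show()
s=get_obs();o=Rn.from_rotvec(s["ee_rot"]).as_matrix();g=s["ee_pos"]+.155*o[:,2]
c=g+o[:,2]*.0177-o[:,0]*.002; print("stick mid",c)
for n in("side","top"):
    f=grab_frame(n); pickle.dump(f,open(f"pics/{n}6.pkl","wb"))
    cv2.imwrite(f"pics/{n}6.png",cv2.resize(f["img"][90:270,160:360,::-1],None,fx=3.2,fy=3.2,interpolation=cv2.INTER_CUBIC))
    P=[c+o[:,0]*k*.19-o[:,2]*.005+o[:,1]*w for k in(-1,1) for w in(-.014,.014)]
    print(n,((proj(f,P)-[160,90]+.34)*3.2).round(0).tolist())
```

```text
t 9.4 gp [ 0.665  -0.0565  0.1683] F [-0.2  -0.34 -0.71] gap 0.30834917801659845 q [-1.960e-01  2.100e-01  1.579e+00  1.000e-03  1.354e+00 -1.610e-01]
[[ 3.590e-02  9.994e-01 -1.400e-03]
 [ 9.994e-01 -3.590e-02  8.000e-04]
 [ 7.000e-04 -1.500e-03 -1.000e+00]]
stick mid [ 0.66494768 -0.05845753  0.15062264]
side [[239.0, 156.0], [215.0, 155.0], [229.0, 349.0], [199.0, 349.0]]
top [[563.0, 258.0], [563.0, 229.0], [165.0, 237.0], [168.0, 209.0]]
```

View pics/side6.png

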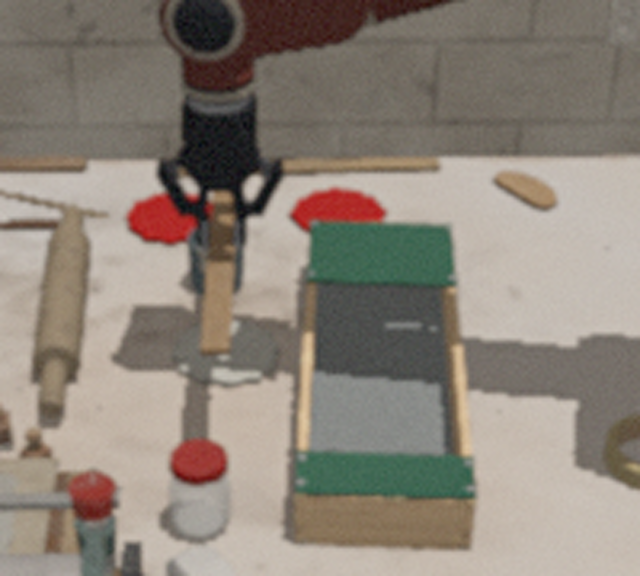

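View pics/top6.png

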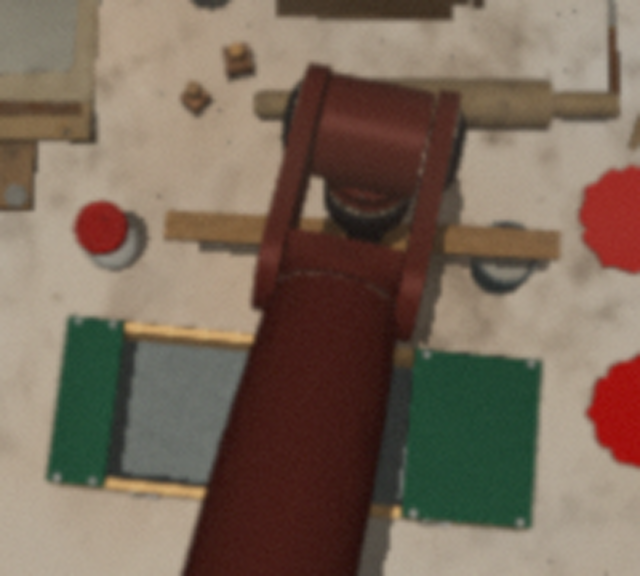

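The stick is level over the disc, with its ends where predicted: top (165,223) and (559,244), side (215,350). The disc, jar and pot look unmoved. I only have the disc's centre from the side view, so I'll cross-check it from the first top view, then hand in if it agrees.

Run:
```python
from h import *
t=pickle.load(open("pics/top0.pkl","rb"));T6=pickle.load(open("pics/top6.pkl","rb"))
print("disc top",onz(t,np.array([[438,142],[368,142],[508,142],[438,73],[438,211]])/4-.375+[165,140],.01).round(4))
print("stick ends",onz(T6,np.array([[165,223.5],[559,244]])/3.2-.34+[160,90],.155).round(4))
a=t["img"].astype(int);b=T6["img"].astype(int)
for n,(u0,v0,u1,v1) in dict(jar=(182,150,206,178)).items(): print(n,"mean diff",abs(a-b)[v0:v1,u0:u1].mean().round(2))
```

```text
disc top [[ 0.66   -0.0651  0.01  ]
 [ 0.659  -0.0052  0.01  ]
 [ 0.6611 -0.1251  0.01  ]
 [ 0.7214 -0.0644  0.01  ]
 [ 0.5999 -0.0657  0.01  ]]
stick ends [[ 0.671   0.1328  0.155 ]
 [ 0.6576 -0.2448  0.155 ]]
jar mean diff 15.37
```

The disc centre averages (0.662, -0.062), so I'll nudge the stick about 5 mm. The jar patch difference of 15 needs an explanation, so I'll check the lid's position.

Request:
move_arm(steps=[{"delta_pos":[-0.002,-0.001,0],"turn":[0,0,0],"grip":255},{"delta_pos":[-0.004,-0.002,0],"turn":[0,0,0],"grip":255},{"delta_pos":[-0.005,-0.003,0],"turn":[0,0,0],"grip":255},{"delta_pos":[-0.005,-0.003,0],"turn":[0,0,0],"grip":255},{"delta_pos":[-0.005,-0.003,0],"turn":[0,0,0],"grip":255},{"delta_pos":[-0.005,-0.003,0],"turn":[0,0,0],"grip":255}])

```text
t: 10.0
ee_pos: [0.6622, -0.0615, 0.3239]
ee_rot: [-2.261, -2.181, -0.0]
wrist_force: [0.8, 0.3, -1.7]
finger_gap: 0.307
```

Run:
```python
from go import *
from h import *
show()
for n,r in(("top",(175,145,215,185)),("side",(205,220,240,262))):
    a=pickle.load(open(f"pics/{n}0.pkl","rb"));b=grab_frame(n)
    for f in(a,b):
        I=f["img"][r[1]:r[3],r[0]:r[2]]; h=cv2.cvtColor(I,cv2.COLOR_RGB2HSV)
        m=(((h[...,0]<8)|(h[...,0]>172))&(h[...,1]>140)); v,u=np.nonzero(m); print(n,"lid",u.mean()+r[0],v.mean()+r[1],m.sum(),"patch mean",I.mean())
    both=np.vstack([f["img"][140:265,200:330,::-1] if n=="side" else f["img"][140:200,165:365,::-1] for f in(a,b)])
    cv2.imwrite(f"pics/cmp_{n}.png",cv2.resize(both,None,fx=2.4,fy=2.4,interpolation=cv2.INTER_CUBIC))
```

```text
t 10.0 gp [ 0.6622 -0.0615  0.1689] F [ 0.84  0.25 -1.65] gap 0.30696946057757496 q [-0.205  0.204  1.585  0.     1.353 -0.169]
[[ 3.590e-02  9.994e-01 -4.000e-04]
 [ 9.994e-01 -3.590e-02  5.000e-04]
 [ 5.000e-04 -4.000e-04 -1.000e+00]]
top lid 191.3233830845771 160.69651741293532 201 patch mean 118.423125
top lid 191.285 160.69 200 patch mean 135.82020833333334
side lid 221.56024096385542 234.17469879518072 166 patch mean 151.3392290249433
side lid 221.61046511627907 233.97674418604652 172 patch mean 155.5344671201814
```

View pics/cmp_side.png

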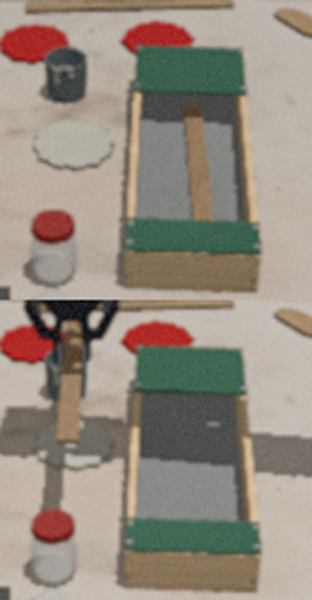

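View pics/cmp_top.png

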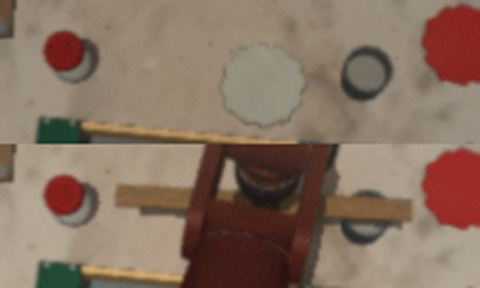

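The lid sits within 0.2 px of its first position, so the patch difference was exposure or lighting. The pot and disc haven't moved, and the stick is level and steady. I'm handing in.

Run:
```python
from rig import *
print(hand_in())
```

```text
the job is handed in; nothing more can be done
None
```

I slid the stick about 60 mm toward the longer cover, tilted it 12° and drew it out through the opening. I then carried it level to the grey clay disc and handed in at about 10 s of the 48 s.

**Position:** the gripper is still holding the stick. By arm pose, its middle is at about (0.662, -0.063), 15 cm above the bench. It is level to within 0.1° and points nearly along world y. The last force reading was under 2 N, so nothing is pressing on it.

**Where the views disagreed:**
- **Disc centre:** the two cameras differed by about 7 mm: top (0.660, -0.065), side (0.6655, -0.060). I aimed near their average.
- **Stick middle:** before the final 5 mm nudge, the top view put it about 2 mm from where the arm pose did.

**Jar, pot and disc:** the jar's lid moved by no more than 0.2 px from its first position. The pot and disc look unmoved, but the stick and arm partly hide both in the last pictures. The jar's patch of the top image had changed brightness, which I put down to lighting, since the lid had not moved.

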